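# Put the washed burner caps back on the gas hob

### The arm

A 6-joint arm with a two-finger parallel gripper is mounted at the origin on the work surface. World frame = base frame: x ahead of the robot, y to its left, z up, the work surface at z = 0. Lengths are in mm, angles in rad, forces in N, time in s.
With the tool pointing down it reaches from about 300 to 775 mm from the base axis. Payload 14.6 kg.
Tool frame: the origin (TCP) lies at the very end of the fingers, on their centre line; the grasp point (between the pads) lies 19 mm behind it; z points along the fingers, y is the line along which they close (so a half turn about z gives the same grasp; the last joint's range is limited). The gripper opens to 85 mm and grips with 20 to 120 N. Pads are 22 mm wide; open, the fingers measure 114 mm over their backs; the gripper's body (76 mm by 85 mm) begins 54 mm behind the grasp point. The pads swing forward as they close: fully open they stand 13 mm farther back than shut.
Start: joints at [-1.354, 0.3, 1.521, -0, 1.321, -0.067], TCP at [153.996, -527.991, 208.481] pointing down, gripper open.
Joint ranges: [-3.03, 3.03], [-0.79, 2.21], [0.23, 2.52], [-1.04, 4.18], [0, 3.07], [-2.55, 2.55]. Speed limits (rad/s): [2.22, 2.22, 2.57, 3.14, 3.14, 3.14].

### API

Orientations are given as a unit quaternion [x, y, z, w].
In Python, from rig import telemetry, viewer, arm gives the robot as it stands.
- The arm moves only by the tool arm_command, never from a script. Its argument "plan" is a list of rows, each a list of 4 numbers: the shift along the tool's x, y, z in mm, then the turn about the tool's z in rad. A call has 1 to 20 rows; each row shifts and turns the commanded pose from where the row before left it, along the tool's axes as they then stand; what a row does not reach is not made up. A row lasts 1/12 s, in which the tool goes at most 41.7 mm and 7.16 degrees, less where a joint would pass 70% of its speed; a pose out of reach is approached as far as the arm can. A call with a gripper value outside its range is refused whole. "hand" is the closure, from 0 (fully open) to 1 (shut), set as the call begins (left out, the last holds). The fingers move at their own pace and stop on an object; "grip_force" is the grip in N (left out, the last holds). Time passes only in rows, so rows that do not move let the fingers close. It gives the time, the measured TCP pose, the force and the opening at its end, in the units of the state.
- telemetry.get_obs(): the state, without advancing time (a new reading comes with each control period).
- viewer.snapshot(name): name is "scene" or "top" or "wrist"; returns the picture (384x512x3 uint8, red, green, blue); there is no depth.
- viewer.camera_model(name): a dict with "fov_y" (degrees; the focal length in pixels is half the picture's height over the tangent of half this angle, whatever the lens; pixels are square), "cx", "cy" (the principal point, pixels), "world_to_cam" (4x4, takes a point from world to camera coordinates); the wrist camera has in their place "T_tool_cam" (4x4, takes a point from camera to tool coordinates, whose origin is the TCP and whose axes are the flange's). Camera axes: x right, y down, z forward; pixel columns grow to the right and rows downward; lengths in mm; the calibration is good to about 2 mm. A picture is of the moment at which its call begins: read the wrist's pose just before it. camera_model takes no time and is no camera call.
- arm.job_done(): hands the job in, once; it reports no verdict.
The state is a dict: "time_s": time; "qpos": joint angles; "qd": joint speeds; "joint_efforts": joint torques, N m; "position": TCP position; "ee_rot": TCP orientation; "ft_force": force on the tool from outside, world axes, zero at the start; "wrist_torque": the same for the moment, N m; "width": finger opening in mm.
Only numpy, scipy, OpenCV 4.12 (cv2) and the standard library are available. Lean on these libraries where they do the work, as an engineer would, in place of code of your own. Each camera call takes 0.05 s, during which the arm holds its last target. There are 200 camera calls.

### The job

The four burner caps of the gas hob have been washed and left beside it, three of them in a stack and one alone. Take the stack apart and put every cap back on the burner of its own size and colour, lying flat, the right way up as it lies now and centred on the burner head. Leave the washing-up bottle and the jar where they stand.

Things in the scene. Friction and masses are not known exactly. Their poses are not given: they have to be found in the camera images.
- cap_large_mid (a point): loose black burner cap, a flat round disc 64 mm across and 16 mm thick with an upright side 13 mm high and a bevelled top edge; lies on a blue silicone mat (4 mm thick, 110 mm across) at the left or right of the hob, alone or as the bottom of the stack of three. The point is its centre, half-way up (8 mm above its underside); z up.
- cap_medium_mid (a point): loose brass-coloured burner cap, a flat round disc 56 mm across and 16 mm thick with an upright side 13 mm high and a bevelled top edge; lies on a blue silicone mat (4 mm thick, 110 mm across) at the left or right of the hob, alone or as the bottom of the stack of three. The point is its centre, half-way up (8 mm above its underside); z up.
- cap_small_mid (a point): loose white burner cap, a flat round disc 46 mm across and 16 mm thick with an upright side 13 mm high and a bevelled top edge; starts as the middle of the stack of three. The point is its centre, half-way up (8 mm above its underside); z up.
- cap_mini_mid (a point): loose red burner cap, a flat round disc 34 mm across and 16 mm thick with an upright side 13 mm high and a bevelled top edge; starts on top of the stack of three. The point is its centre, half-way up (8 mm above its underside); z up.
- burner_large_seat (a point): black burner of the gas hob, a fixed upright round head 64 mm across with a flat top 36 mm above the worktop, in a low aluminium ring 92 mm across, with a thin white igniter pin beside it that is lower than the top. The four burners stand at the corners of a rectangle 190 by 260 mm on the black hob, any burner at any corner. The point is the centre of its flat top; z up.
- burner_medium_seat (a point): brass-coloured burner of the gas hob, a fixed upright round head 56 mm across with a flat top 36 mm above the worktop, in a low aluminium ring 84 mm across, with a thin white igniter pin beside it that is lower than the top. The four burners stand at the corners of a rectangle 190 by 260 mm on the black hob, any burner at any corner. The point is the centre of its flat top; z up.
- burner_small_seat (a point): white burner of the gas hob, a fixed upright round head 46 mm across with a flat top 36 mm above the worktop, in a low aluminium ring 74 mm across, with a thin white igniter pin beside it that is lower than the top. The four burners stand at the corners of a rectangle 190 by 260 mm on the black hob, any burner at any corner. The point is the centre of its flat top; z up.
- burner_mini_seat (a point): red burner of the gas hob, a fixed upright round head 34 mm across with a flat top 36 mm above the worktop, in a low aluminium ring 62 mm across, with a thin white igniter pin beside it that is lower than the top. The four burners stand at the corners of a rectangle 190 by 260 mm on the black hob, any burner at any corner. The point is the centre of its flat top; z up.
- soap: bystander: loose green washing-up bottle with white cap, 60 mm across, 190 mm tall, standing beyond the left mat. Origin at the centre of its underside; z up.
- jar: bystander: loose amber glass jar with steel lid, 70 mm across, 90 mm tall, standing beyond the right mat. Origin at the centre of its underside; z up.
Mind the look-alikes: they are no part of the job. Leave any yellow look-alike of the part that bears cap_mini_mid alone. Leave any purple look-alike of the part that bears cap_medium_mid alone.

How it is judged (in metres and radians):
At the end, for the whole second after the job is handed in: Each cap lies flat (within 7 degrees), right way up and at rest on top of the burner of its own size and colour, its centre within 10 mm of the burner centre sideways and 4 to 12 mm above the burner top, released by the gripper (horizontal distance between cap_large_mid and burner_large_seat below 0.01 m and z of cap_large_mid in the frame of burner_large_seat between 0.004 and 0.012 m and angle between each of cap_large_mid, cap_medium_mid, cap_small_mid, cap_mini_mid's own z axis and vertical below 0.12 rad and linear speed of each of cap_large, cap_medium, cap_small, cap_mini below 0.02 m/s and horizontal distance between cap_medium_mid and burner_medium_seat below 0.01 m and z of cap_medium_mid in the frame of burner_medium_seat between 0.004 and 0.012 m and horizontal distance between cap_small_mid and burner_small_seat below 0.01 m and z of cap_small_mid in the frame of burner_small_seat between 0.004 and 0.012 m and horizontal distance between cap_mini_mid and burner_mini_seat below 0.01 m and z of cap_mini_mid in the frame of burner_mini_seat between 0.004 and 0.012 m); the robot touches nothing.
It fails at once if the washing-up bottle is shifted by more than 30 mm or tipped over (distance of soap from where it was at the start of the episode above 0.03 m or angle between soap's own z axis and vertical above 0.4 rad).
It fails at once if the jar is shifted by more than 30 mm or tipped over (distance of jar from where it was at the start of the episode above 0.03 m or angle between jar's own z axis and vertical above 0.4 rad).
It also fails if it takes over 109 s, if anything falls off the work surface, if the arm or the gripper's body presses on something with over 40 N, if the wrist force passes 120 N, or if a joint passes its speed limit or range.

## Working session

There is one attempt and no reset: what is moved stays moved. The work goes in short steps, Python scripts to look and compute and a tool call to move; the robot and the scene stay as the last step left them, time stands still between calls to the robot, and variables do not carry over. Pictures are saved under pics/ and viewed, on a budget of 14 in all, crops included, one or two more only if the job needs it, and the job is handed in when it is done.

Besides the shell and the picture viewer there is one more tool, called after "Emit:" by a JSON object that holds its "fn" and its "kwargs". arm_command: Moves the arm, as the interface text tells. Its arguments: {"type":"object","properties":{"plan":{"type":"array","items":{"type":"array","items":{"type":"number"}}},"hand":{"type":"number"},"grip_force":{"type":"number"}},"required":["plan"]}

```bash
mkdir -p pics; ls; python3 - <<'E'
from rig import telemetry, viewer, arm
import cv2,numpy as np
o=telemetry.get_obs(); print({k:np.round(v,3).tolist() for k,v in o.items()})
for n in("top","scene"):
    m=viewer.camera_model(n); print(n,m)
    im=viewer.snapshot(n)[:,:,::-1]; cv2.imwrite(f"pics/{n}0.png",im)
print(viewer.camera_model("wrist"))
E
```

```text
pics
{'time_s': 0.0, 'qpos': [-1.354, 0.3, 1.522, -0.0, 1.321, -0.067], 'qd': [-0.0, -0.002, 0.0, 0.0, -0.001, -0.001], 'joint_efforts': [0.001, -54.35, -36.179, -0.0, 0.004, -0.0], 'position': [153.952, -527.744, 207.904], 'ee_rot': [0.99, 0.141, -0.0, -0.001], 'ft_force': [0.379, -0.815, -0.036], 'wrist_torque': [-0.051, -0.0, -0.024], 'width': 85.149}
top {'fov_y': 44.666294880141, 'cx': 255.16619074536516, 'cy': 186.12682147944795, 'world_to_cam': array([[ 1.49771673e-03, -9.99981924e-01, -5.82314074e-03,
         4.38710057e+01],
       [-9.77177015e-01, -2.26548871e-04, -2.12426530e-01,
         5.26944039e+02],
       [ 2.12421371e-01,  6.00839405e-03, -9.77159690e-01,
         1.33257545e+03],
       [ 0.00000000e+00,  0.00000000e+00,  0.00000000e+00,
         1.00000000e+00]])}
scene {'fov_y': 54.6520231612802, 'cx': 260.3696698646201, 'cy': 189.02808157752284, 'world_to_cam': array([[-6.66773391e-01,  7.45184494e-01,  1.06449539e-02,
         3.23410055e+02],
       [ 5.39472033e-01,  4.92463008e-01, -6.82971530e-01,
        -2.61685024e+02],
       [-5.14182040e-01, -4.49644588e-01, -7.30367424e-01,
         1.51354321e+03],
       [ 0.00000000e+00,  0.00000000e+00,  0.00000000e+00,
         1.00000000e+00]])}
{'fov_y': 64.749024929091, 'cx': 260.5693170681745, 'cy': 195.57675433429105, 'T_tool_cam': array([[-1.59821379e-04, -9.58941621e-01, -2.83603495e-01,
         7.23711389e+01],
       [ 9.99999173e-01,  2.08672608e-04, -1.26911728e-03,
        -4.29987444e-01],
       [ 1.27618966e-03, -2.83603464e-01,  9.58940794e-01,
        -1.64155200e+02],
       [ 0.00000000e+00,  0.00000000e+00,  0.00000000e+00,
         1.00000000e+00]])}
```

View pics/top0.png

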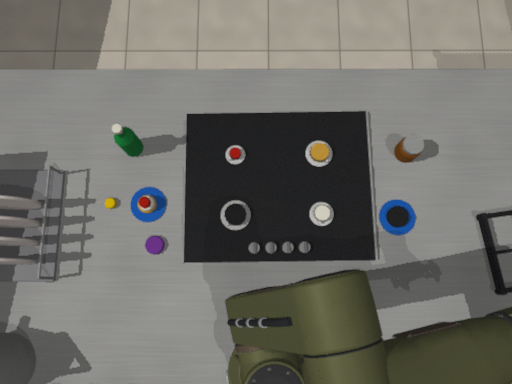

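View pics/scene0.png

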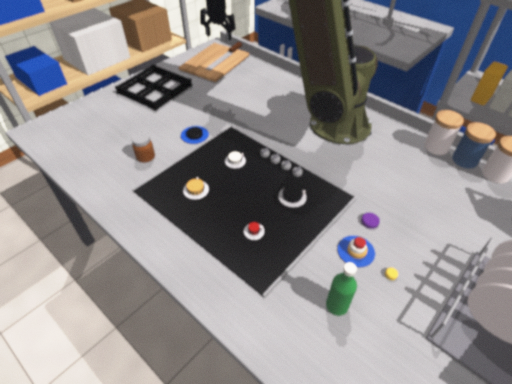

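The stack at top (147,203) is brass, white and red from the bottom up, on the left mat. The black cap is alone at (398,217) on the right mat. 

Things that could be mistaken for the targets:
- **Red:** stack top (145,202), red burner (235,154), yellow look-alike (110,203).
- **Brass:** stack bottom (147,206), brass burner (320,152), purple look-alike (155,245).
- **White:** stack middle (151,203), white burner (321,213), bottle cap (117,129).
- **Black:** cap (398,217), black burner (235,214).

By the description, I choose the stack's three caps and the black cap on the right mat.

```bash
cat > h.py <<'E'
from rig import telemetry, viewer, arm
import cv2,numpy as np
from scipy.spatial.transform import Rotation as R
def cam(n):
    m=viewer.camera_model(n); f=192/np.tan(np.radians(m["fov_y"]/2))
    K=np.array([[f,0,m["cx"]],[0,f,m["cy"]],[0,0,1]])
    if n=="wrist":
        o=telemetry.get_obs(); T=np.eye(4); T[:3,:3]=R.from_quat(o["ee_rot"]).as_matrix(); T[:3,3]=o["position"]
        C=T@m["T_tool_cam"]
    else: C=np.linalg.inv(m["world_to_cam"])
    return K,C
def snap(n):
    K,C=cam(n); return cv2.cvtColor(viewer.snapshot(n),cv2.COLOR_RGB2BGR),K,C
def ray(uv,z,K,C):
    d=C[:3,:3]@np.linalg.solve(K,[uv[0],uv[1],1]); return C[:3,3]+d*(z-C[2,3])/d[2]
def px(p,K,C):
    q=K@(np.linalg.inv(C)@np.append(p,1))[:3]; return q[:2]/q[2]
def masks(im):
    h,s,v=cv2.split(cv2.cvtColor(im,cv2.COLOR_BGR2HSV)); 
    return dict(red=((h<6)|(h>174))&(s>150)&(v>80),brass=(h>10)&(h<24)&(s>110)&(v>90),white=(s<60)&(v>170),black=(v<28),
      blue=(h>95)&(h<125)&(s>150)&(v>60),yellow=(h>=24)&(h<34)&(s>150),purple=(h>125)&(h<160)&(s>100),amber=(h>3)&(h<16)&(s>150)&(v<170))
def blobs(m,amin=20,amax=1e9):
    n,l,st,c=cv2.connectedComponentsWithStats(m.astype(np.uint8),connectivity=8)
    return [(np.round(c[i],1),st[i].tolist()) for i in range(1,n) if amin<st[i][4]<amax]
E
python3 - <<'E'
from h import *
K,C=cam("top"); im=cv2.imread("pics/top0.png")
for n,m in masks(im).items():
    for c,st in blobs(m,15,3000):
        z={'blue':4}.get(n,40); print(n,c,st[2:],np.round(ray(c,z,K,C)[:2]))
for nm,c in dict(L=(235,214),M=(319,152),m=(235,153.5),S=(321.5,212.5),BC=(398,217)).items(): print(nm,ray(c,20 if nm=="BC" else 36,K,C).round())
E
```

```text
red [234.7 152.8] [11, 11, 90] [635. 107.]
red [144.1 201.8] [11, 11, 89] [482. 377.]
brass [402.9 149.6] [15, 18, 74] [ 645. -407.]
brass [319.2 151.6] [19, 18, 264] [ 639. -151.]
brass [146.4 208.1] [18, 12, 41] [463. 369.]
white [111.4  59.3] [27, 16, 358] [946. 506.]
white [233.   59.6] [69, 16, 1017] [945. 116.]
white [286.1  57.8] [15, 13, 89] [951. -54.]
white [318.6  53. ] [13, 5, 29] [ 967. -158.]
white [377.3  59.8] [70, 16, 845] [ 943. -345.]
white [143.2  58.2] [9, 8, 24] [950. 404.]
white [115.9 127.9] [9, 9, 67] [715. 476.]
white [312.3 158.9] [20, 21, 82] [ 615. -129.]
white [227.4 154.4] [5, 11, 20] [630. 129.]
white [235.6 161.2] [12, 3, 23] [608. 104.]
white [320.  212.7] [20, 21, 231] [ 450. -148.]
white [323.8 222.8] [11, 4, 18] [ 420. -159.]
black [480.7 221.3] [6, 11, 19] [ 424. -622.]
black [484.3 233.1] [7, 15, 28] [ 390. -629.]
black [277.3 246.3] [5, 12, 27] [350. -21.]
black [311.4 246.3] [6, 12, 26] [ 350. -120.]
black [495.5 269. ] [27, 54, 416] [ 286. -650.]
black [261.  246.8] [5, 10, 22] [349.  27.]
black [294.4 246.6] [4, 11, 25] [350. -71.]
blue [148.5 204.4] [35, 35, 634] [481. 372.]
blue [396.8 217.2] [35, 35, 625] [ 442. -386.]
yellow [110.  202.6] [11, 10, 94] [480. 479.]
purple [154.3 244.5] [18, 18, 261] [355. 340.]
amber [402.4 153.6] [23, 21, 162] [ 632. -404.]
L [446. 104.  36.]
M [ 638. -151.   36.]
m [634. 106.  36.]
S [ 451. -153.   36.]
BC [ 440. -385.   20.]
```

Emit:
{"fn": "arm_command", "kwargs": {"plan": [[0,0,0,-0.117],[0,0,0,-0.117],[0,0,0,-0.117],[0,0,0,-0.117],[0,0,0,-0.117],[0,0,0,-0.117],[0,0,0,-0.117],[0,0,0,-0.117],[0,0,0,-0.117],[0,0,0,-0.117],[0,0,0,-0.117]], "hand": 0}}

```text
time_s: 1.02
position: [154.0, -527.8, 208.1]
ee_rot: [0.705, 0.709, 0.0, -0.0]
ft_force: [0.3, -0.5, 0.6]
width: 85.2
```

Emit:
{"fn": "arm_command", "kwargs": {"plan": [[19.5,32,0,0],[19.5,32,0,0],[19.5,32,0,0],[19.5,32,0,0],[19.5,32,0,0],[19.5,32,0,0],[19.5,32,0,0],[19.5,32,0,0],[19.5,30,0,0],[0,0,0,0],[0,0,0,0]]}}

```text
time_s: 1.93
position: [441.0, -351.3, 207.9]
ee_rot: [0.706, 0.708, -0.0, -0.001]
ft_force: [-1.7, -0.5, -0.6]
width: 85.4
```

```bash
python3 - <<'E'
from h import *
im,K,C=snap("wrist"); cv2.imwrite("pics/w1.png",im); o=telemetry.get_obs()
print(o["time_s"],o["position"],R.from_quat(o["ee_rot"]).as_matrix().round(3).tolist())
for n,m in masks(im).items():
    if n in("blue","black"):
        for c,st in blobs(m,300): print(n,c,st,ray(c,4 if n=="blue" else 20,K,C).round(1))
E
```

```text
1.9833 [ 440.03421683 -352.16369129  208.04328994] [[-0.001, 1.0, -0.001], [1.0, 0.001, 0.0], [0.0, -0.001, -1.0]]
black [276.5  19.1] [244, 0, 61, 30, 313] [ 456.8 -191.9   20. ]
black [394.7  47.6] [299, 0, 197, 103, 7250] [ 582.5 -218.5   20. ]
black [150.7 299.9] [131, 280, 41, 42, 671] [ 293.1 -529.3   20. ]
black [480.5 357.9] [449, 309, 63, 75, 2166] [ 757.5 -624.4   20. ]
black [ 45.3 358.4] [0, 311, 85, 73, 2735] [ 131.5 -627.6   20. ]
black [198.4 369.6] [153, 349, 79, 35, 883] [ 350.9 -647.    20. ]
black [332.8 370.5] [307, 353, 64, 31, 541] [ 547.  -647.9   20. ]
blue [262.7 190.1] [220, 151, 86, 82, 3433] [ 443.5 -379.7    4. ]
```

View pics/w1.png

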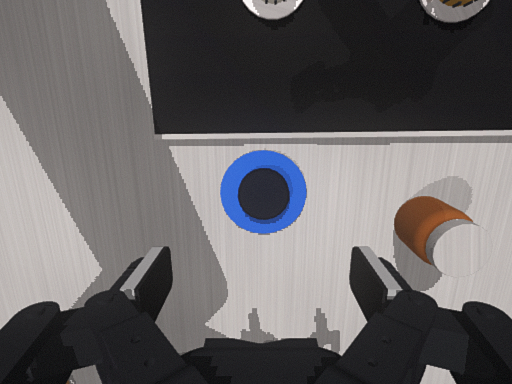

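```bash
python3 - <<'E'
from h import *
im=cv2.imread("pics/w1.png"); K,C=cam("wrist")
h,s,v=cv2.split(cv2.cvtColor(im,cv2.COLOR_BGR2HSV))
y,x=193,263
for u in range(225,305,4): print(u,(h[y,u],s[y,u],v[y,u]),end=' ')
print()
for r in range(152,234,4): print(r,(h[r,x],s[r,x],v[r,x]),end=' ')
m=(v<75)&(s<190); sub=np.zeros_like(m); sub[150:235,220:306]=m[150:235,220:306]
for c,st in blobs(sub,300):
    print(c,st); b=(st[0]+st[2]/2-.5,st[1]+st[3]/2-.5)
    print(b,ray(b,10.5,K,C).round(1),ray(b,17,K,C).round(1), st[2]*385/303)
E
```

```text
225 (np.uint8(110), np.uint8(185), np.uint8(215)) 229 (np.uint8(110), np.uint8(186), np.uint8(214)) 233 (np.uint8(110), np.uint8(184), np.uint8(215)) 237 (np.uint8(110), np.uint8(194), np.uint8(222)) 241 (np.uint8(116), np.uint8(38), np.uint8(53)) 245 (np.uint8(110), np.uint8(42), np.uint8(54)) 249 (np.uint8(117), np.uint8(48), np.uint8(53)) 253 (np.uint8(117), np.uint8(46), np.uint8(55)) 257 (np.uint8(120), np.uint8(49), np.uint8(52)) 261 (np.uint8(123), np.uint8(56), np.uint8(55)) 265 (np.uint8(115), np.uint8(60), np.uint8(51)) 269 (np.uint8(120), np.uint8(54), np.uint8(52)) 273 (np.uint8(118), np.uint8(53), np.uint8(58)) 277 (np.uint8(120), np.uint8(47), np.uint8(54)) 281 (np.uint8(120), np.uint8(44), np.uint8(52)) 285 (np.uint8(116), np.uint8(41), np.uint8(50)) 289 (np.uint8(112), np.uint8(158), np.uint8(108)) 293 (np.uint8(110), np.uint8(189), np.uint8(211)) 297 (np.uint8(110), np.uint8(190), np.uint8(213)) 301 (np.uint8(110), np.uint8(187), np.uint8(213)) 
152 (np.uint8(110), np.uint8(196), np.uint8(215)) 156 (np.uint8(110), np.uint8(191), np.uint8(215)) 160 (np.uint8(110), np.
[... 318 characters left out ...]
188 (np.uint8(116), np.uint8(64), np.uint8(56)) 192 (np.uint8(117), np.uint8(49), np.uint8(52)) 196 (np.uint8(115), np.uint8(58), np.uint8(53)) 200 (np.uint8(117), np.uint8(49), np.uint8(52)) 204 (np.uint8(117), np.uint8(51), np.uint8(55)) 208 (np.uint8(117), np.uint8(42), np.uint8(54)) 212 (np.uint8(115), np.uint8(50), np.uint8(56)) 216 (np.uint8(120), np.uint8(43), np.uint8(53)) 220 (np.uint8(112), np.uint8(176), np.uint8(145)) 224 (np.uint8(111), np.uint8(189), np.uint8(212)) 228 (np.uint8(110), np.uint8(185), np.uint8(212)) 232 (np.uint8(110), np.uint8(192), np.uint8(217)) [263.3 193.6] [238, 169, 51, 51, 2039]
(263.0, 194.0) [ 442.9 -383.9   10.5] [ 442.9 -382.    17. ] 64.8019801980198
```

Wrist view: the black cap is at (263,194) on the blue mat, so about (443,-384) mm, with the jar clear at (440,235). I grasp it.

Emit:
{"fn": "arm_command", "kwargs": {"plan": [[-8,0.75,30,0],[-8,0.75,30,0],[-8,0.75,30,0],[-8,0.75,30,0],[0,0,30,0],[0,0,25,0],[0,0,15,0],[0,0,10,0],[0,0,6,0],[0,0,0,0],[0,0,0,0]]}}

```text
time_s: 2.9
position: [443.0, -385.1, 3.3]
ee_rot: [0.707, 0.707, -0.0, 0.001]
ft_force: [0.8, -0.9, 0.6]
width: 85.3
```

Emit:
{"fn": "arm_command", "kwargs": {"plan": [[0,0,0,0],[0,0,0,0],[0,0,0,0],[0,0,0,0],[0,0,0,0],[0,0,0,0],[0,0,0,0],[0,0,0,0],[0,0,0,0],[0,0,0,0]], "hand": 1, "grip_force": 40}}

```text
time_s: 3.73
position: [443.0, -384.5, 2.5]
ee_rot: [0.707, 0.707, -0.0, -0.0]
ft_force: [0.5, -0.4, -0.7]
width: 0.1
```

```bash
python3 - <<'E'
from h import *
a,K,C=snap("wrist"); b,_,_=snap("top"); cv2.imwrite("pics/w2.png",np.hstack([cv2.resize(a,(400,300)),cv2.resize(b[130:300,290:512],(400,300))]))
E
```

```text
(no output)
```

View pics/w2.png

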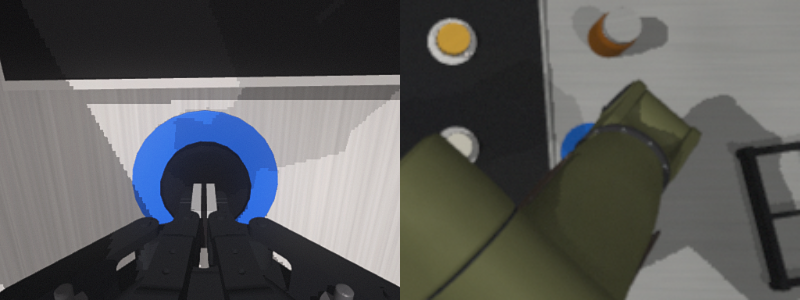

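The fingers shut to 0 without holding anything. The black cap still shows behind them, in the left half at about (205,185). I check the geometry by projecting the TCP.

```bash
python3 - <<'E'
from h import *
K,C=cam("wrist"); p=telemetry.get_obs()["position"]; print(p)
for dz in(0,5,10,15,20,25,30,40): print(dz,px(p+[0,0,dz],K,C).round(1))
im=cv2.imread("pics/w2.png")  # scaled only
b=np.array([205,185])*1.28
for q in((160,185),(250,185),(205,142)): print(q,ray(np.array(q)*1.28,20,K,C).round(1),ray(np.array(q)*1.28,4,K,C).round(1))
print("mat",[ray(np.array(q)*1.28,4,K,C).round(1) for q in((133,180),(278,180),(205,110))])
E
```

```text
[ 442.96484007 -384.48321216    2.45977116]
0 [260.5 235.2]
5 [260.5 238.8]
10 [260.5 242.6]
15 [260.5 246.6]
20 [260.5 250.8]
25 [260.5 255.3]
30 [260.5 260.1]
40 [260.5 270.6]
(160, 185) [ 413.7 -377.6   20. ] [ 410.5 -384.8    4. ]
(250, 185) [ 474.2 -377.6   20. ] [ 477.6 -384.8    4. ]
(205, 142) [ 443.9 -347.9   20. ] [ 444.  -351.8    4. ]
mat [array([ 390.7, -380.8,    4. ]), array([ 498.2, -380.8,    4. ]), array([ 444. , -329.4,    4. ])]
```

```bash
python3 - <<'E'
from h import *
a,K,C=snap("wrist"); w=cv2.imread("pics/w1.png")
cv2.imwrite("pics/w3.png",np.hstack([cv2.resize(cv2.convertScaleAbs(a[170:384,160:360],alpha=1.8,beta=20),(400,428)),cv2.resize(cv2.convertScaleAbs(w[220:384,120:400],alpha=1.8,beta=20),(400,428))]))
E
```

```text
(no output)
```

View pics/w3.png

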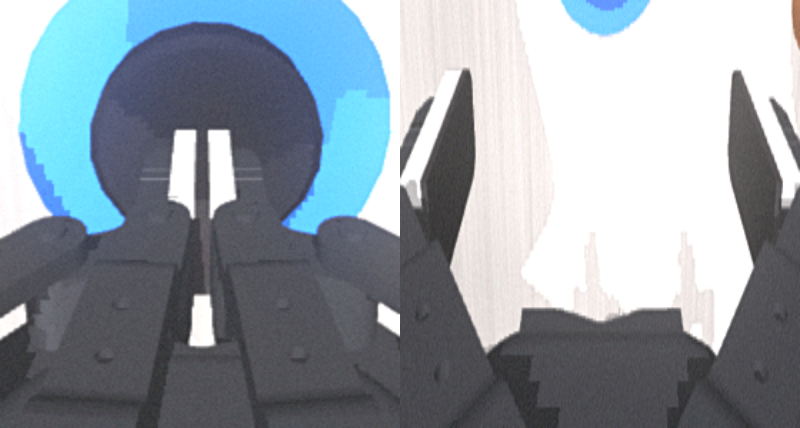

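The fingers are above the cap. From the pad edges in both pictures (shut tip at (260,235), open tips at (168,247) and (355,247)), the real fingertips are about 26 mm behind the TCP frame when shut and 38 mm when open. So I must go about 25 mm deeper, watching the force.

Emit:
{"fn": "arm_command", "kwargs": {"plan": [[0,0,0,0],[0,0,0,0],[0,0,0,0],[0,0,0,0],[0,0,0,0],[0,0,0,0],[0,0,0,0],[0,0,0,0],[0,0,5,0],[0,0,5,0],[0,0,3,0],[0,0,0,0]], "hand": 0}}

```text
time_s: 4.88
position: [442.6, -384.1, -11.6]
ee_rot: [0.707, 0.707, -0.0, -0.001]
ft_force: [-0.4, 0.4, -0.5]
width: 85.4
```

Emit:
{"fn": "arm_command", "kwargs": {"plan": [[0,0,4,0],[0,0,4,0],[0,0,3,0],[0,0,0,0]]}}

```text
time_s: 5.22
position: [442.7, -384.2, -22.3]
ee_rot: [0.707, 0.707, 0.0, -0.001]
ft_force: [0.6, 0.6, 0.7]
width: 85.3
```

Emit:
{"fn": "arm_command", "kwargs": {"plan": [[0,0,0,0],[0,0,0,0],[0,0,0,0],[0,0,0,0],[0,0,0,0],[0,0,0,0],[0,0,0,0],[0,0,0,0]], "hand": 1}}

```text
time_s: 5.88
position: [443.2, -384.7, -21.0]
ee_rot: [0.707, 0.707, 0.0, 0.0]
ft_force: [-0.8, 1.8, 5.3]
width: 61.7
```

Width 61.7 with an upward force suggests the pads are on the bevel. I reopen and go 5 mm deeper.

Emit:
{"fn": "arm_command", "kwargs": {"plan": [[0,0,0,0],[0,0,0,0],[0,0,0,0],[0,0,0,0],[0,0,3,0],[0,0,2,0],[0,0,0,0]], "hand": 0}}

```text
time_s: 6.47
position: [442.7, -384.2, -27.2]
ee_rot: [0.707, 0.707, -0.0, -0.0]
ft_force: [0.2, -0.3, -0.6]
width: 85.8
```

Emit:
{"fn": "arm_command", "kwargs": {"plan": [[0,0,0,0],[0,0,0,0],[0,0,0,0],[0,0,0,0],[0,0,0,0],[0,0,0,0],[0,0,0,0],[0,0,0,0]], "hand": 1}}

```text
time_s: 7.13
position: [444.3, -385.6, -24.3]
ee_rot: [0.707, 0.707, 0.0, 0.002]
ft_force: [1.6, 1.8, 17.6]
width: 62.3
```

Emit:
{"fn": "arm_command", "kwargs": {"plan": [[0,0,-5,0],[0,0,-15,0],[0,0,-20,0],[0,0,-25,0],[0,0,-25,0],[0,0,-15,0],[0,0,0,0],[0,0,0,0]]}}

```text
time_s: 7.8
position: [442.9, -384.5, 78.4]
ee_rot: [0.707, 0.707, -0.0, 0.0]
ft_force: [0.5, 0.3, -2.1]
width: 62.1
```

```bash
python3 - <<'E'
from h import *
a,K,C=snap("wrist"); s,_,_=snap("scene"); print(telemetry.get_obs()["position"])
cv2.imwrite("pics/w4.png",np.hstack([cv2.resize(cv2.convertScaleAbs(a[120:384,80:432],alpha=1.5,beta=20),(533,400)),cv2.resize(s[70:170,150:250],(260,400))]))
E
```

```text
[ 442.41645531 -383.94404344   76.86866667]
```

View pics/w4.png

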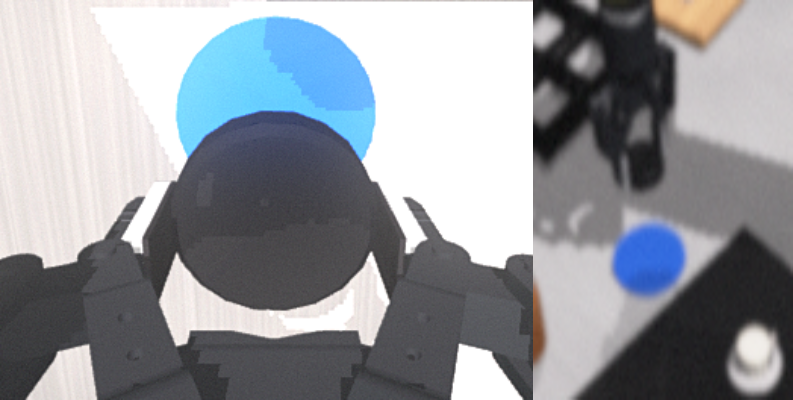

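The black cap is held flat between the pads (crop centre (273,210)). Next I look at both burner pairs with it in hand.

Emit:
{"fn": "arm_command", "kwargs": {"plan": [[15,5,-17,0],[30,10,-17,0],[30,10,-17,0],[30,10,-17,0],[30,10,-17,0],[30,10,-17,0],[14,2,0,0],[0,0,0,0],[0,0,0,0],[0,0,0,0]]}}

```text
time_s: 8.73
position: [499.4, -206.1, 179.0]
ee_rot: [0.707, 0.707, -0.0, -0.001]
ft_force: [0.0, 0.8, -2.1]
width: 61.9
```

```bash
cat >> h.py <<'E'
def save(tag):
    a,K,C=snap("wrist"); cv2.imwrite(f"pics/{tag}.png",a); np.savez(f"{tag}.npz",K=K,C=C)
def load(tag):
    d=np.load(f"{tag}.npz"); return cv2.imread(f"pics/{tag}.png"),d["K"],d["C"]
E
python3 -c "
from h import *
save('b1'); print(telemetry.get_obs()['position'])"
```

```text
[ 499.33556013 -206.34210913  179.18325103]
```

Emit:
{"fn": "arm_command", "kwargs": {"plan": [[20,0,0,0],[35,0,0,0],[35,0,0,0],[35,0,0,0],[35,0,0,0],[35,0,0,0],[35,0,0,0],[25,0,0,0],[0,0,0,0],[0,0,0,0],[0,0,0,0]]}}

```text
time_s: 9.7
position: [500.0, 48.5, 180.0]
ee_rot: [0.707, 0.707, -0.0, -0.0]
ft_force: [0.1, 0.5, -1.9]
width: 62.2
```

```bash
python3 -c "
from h import *
save('b2'); print(telemetry.get_obs()['position'])
a=load('b1')[0];b=load('b2')[0]
cv2.imwrite('pics/b12.png',cv2.convertScaleAbs(np.vstack([a[:260],b[:260]]),alpha=1.4,beta=15))
for t in('b1','b2'):
    im,K,C=load(t)
    for n,m in masks(im).items():
        if n in('red','brass','white'):
            m[250:]=0
            for c,st in blobs(m,150): print(t,n,c,st,ray(c,36,K,C).round(1))
"
```

```text
[500.05338677  48.23458951 180.08676668]
b1 brass [379.5 121.4] [370, 96, 31, 56, 317] [ 616.3 -147.6   36. ]
b1 white [ 45.7 115.6] [0, 0, 110, 250, 18116] [ 287.9 -141.9   36. ]
b1 white [99.8  7.3] [82, 0, 38, 16, 484] [355.3 -48.2  36. ]
b1 white [104.9  25. ] [87, 18, 33, 15, 251] [357.8 -62.3  36. ]
b1 white [108.8  64.2] [91, 53, 37, 21, 574] [356.6 -95.3  36. ]
b1 white [112.1  80.9] [96, 75, 31, 14, 271] [ 357.7 -110.    36. ]
b1 white [387.7 118.7] [356, 81, 80, 81, 2119] [ 624.1 -145.    36. ]
b1 white [216.4 124.2] [182, 89, 70, 71, 3829] [ 455.4 -150.2   36. ]
b1 white [505.8 224.1] [495, 176, 17, 74, 648] [ 765.1 -256.    36. ]
b1 white [  7.  226.6] [0, 183, 17, 67, 267] [ 222.  -259.1   36. ]
b2 red [397.9 117.7] [377, 101, 40, 35, 1021] [635.3 110.2  36. ]
b2 white [ 43.  135.4] [0, 0, 107, 250, 21286] [281.8  93.4  36. ]
b2 white [215.1 115.6] [170, 74, 86, 89, 2609] [455.2 112.4  36. ]
b2 white [387.1 115.4] [362, 87, 59, 60, 1509] [624.4 112.4  36. ]
b2 white [504.2 216.5] [490, 153, 22, 97, 1076] [763.4   6.5  36. ]
b2 white [121.8 165.6] [107, 158, 31, 18, 322] [356.8  62.7  36. ]
b2 white [120.7 179.5] [104, 173, 33, 16, 382] [353.7  48.   36. ]
b2 white [128.1 208.9] [114, 201, 29, 16, 303] [357.4  15.5  36. ]
b2 white [127.3 222.8] [112, 217, 30, 14, 308] [354.6  -0.5  36. ]
b2 white [134.4 245.5] [123, 241, 22, 9, 153] [359.1 -27.6  36. ]
```

View pics/b12.png

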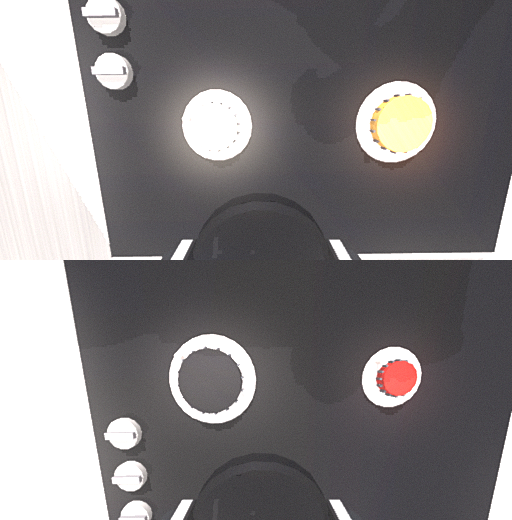

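b1 shows the white burner at (217,124) and the brass one at (397,122). b2 shows the black burner at (212,118) and the red one at (397,117). I fit the rings and tops.

```bash
python3 - <<'E'
from h import *
def enc(m):
    c=max(cv2.findContours(m.astype(np.uint8),cv2.RETR_EXTERNAL,cv2.CHAIN_APPROX_NONE)[0],key=cv2.contourArea); c=cv2.convexHull(c)
    return cv2.fitEllipse(c), c
for t,box,n in(('b1',(175,80,260,168),'S'),('b1',(350,75,445,168),'M'),('b2',(163,68,262,168),'L'),('b2',(355,80,430,155),'m')):
    im,K,C=load(t); x0,y0,x1,y1=box; s=im[y0:y1,x0:x1]; hsv=cv2.cvtColor(s,cv2.COLOR_BGR2HSV); g=hsv[...,2]
    (c,ax,a),_=enc(g>100); c=np.array(c)+[x0,y0]
    print(n,"ring",np.round(c,1),np.round(ax,1),[ray(c,z,K,C)[:2].round(1).tolist() for z in(8,12,16)])
    h,sat,v=cv2.split(hsv)
    if n=='M': top=(h>10)&(h<30)&(sat>90)&(v>150)
    elif n=='m': top=((h<8)|(h>172))&(sat>150)&(v>140)
    elif n=='S': top=(g>200)
    else:
        ring=(g>100).astype(np.uint8); f=cv2.drawContours(np.zeros_like(ring),[enc(ring)[1]],-1,1,-1); top=cv2.morphologyEx(((f==1)&(ring==0)).astype(np.uint8),cv2.MORPH_OPEN,np.ones((9,9)))
    (c2,ax,a),_=enc(top); c2=np.array(c2)+[x0,y0]; print("   top",np.round(c2,1),np.round(ax,1),ray(c2,36,K,C)[:2].round(1), "v range",np.percentile(v[top>0],[5,50,95]))
im,K,C=load('b1'); row=im[124,178:258].max(axis=1); print(row.tolist()); print(im[85:165,217].max(axis=1).tolist())
E
```

```text
S ring [216.5 124.4] [69.8 72.8] [[451.4, -151.9], [452.0, -151.7], [452.6, -151.5]]
   top [216.5 124.3] [68.3 71.1] [ 455.5 -150.3] v range [235. 255. 255.]
M ring [395.4 121.3] [76.5 85.8] [[644.0, -148.8], [642.3, -148.7], [640.5, -148.5]]
   top [401.3 123.1] [56.1 63.8] [ 638.  -149.2] v range [192. 254. 255.]
L ring [212.  118.3] [86.  90.5] [[447.7, 108.9], [448.3, 109.0], [448.9, 109.1]]
   top [209.6 120.3] [62.8 66.4] [449.6 108. ] v range [60. 70. 75.]
m ring [391.2 116.5] [56.7 63.3] [[640.2, 110.5], [638.5, 110.7], [636.8, 110.8]]
   top [398.4 117.2] [35.2 36.1] [635.7 110.8] v range [181. 236. 249.]
[98, 96, 95, 92, 186, 255, 255, 255, 255, 255, 245, 235, 238, 255, 255, 255, 255, 255, 255, 255, 255, 255, 255, 255, 255, 255, 255, 255, 255, 255, 255, 255, 255, 255, 255, 255, 255, 255, 255, 255, 255, 255, 255, 255, 255, 255, 255, 255, 255, 255, 255, 255, 255, 255, 255, 255, 255, 255, 247, 135, 139, 160, 255, 255, 253, 253, 253, 255, 255, 255, 255, 255, 255, 194, 95, 94, 95, 99, 96, 92]
[91, 92, 90, 82, 173, 255, 255, 255, 255, 255, 255, 254, 254, 253, 253, 253, 253, 254, 254, 255, 255, 255, 255, 255, 255, 255, 255, 255, 255, 255, 255, 255, 255, 255, 255, 255, 255, 255, 255, 255, 255, 255, 255, 255, 255, 255, 255, 255, 255, 255, 255, 255, 255, 255, 255, 255, 255, 255, 255, 255, 255, 255, 255, 255, 255, 234, 191, 235, 238, 238, 238, 238, 238, 241, 237, 119, 86, 89, 85, 90]
```

Burners at the ring plane give 260 × 190 mm, which matches the given rectangle. Estimated centres: L (448.7,108.8), m (637.5,110.8), M (641,-149), S (452.3,-151.2). I place the black cap.

Emit:
{"fn": "arm_command", "kwargs": {"plan": [[10,-8,0,0],[15,-13,20,0],[15,-13,25,0],[15,-13,25,0],[5.8,-4.4,30,0],[0,0,25,0],[0,0,20,0],[0,0,10,0],[0,0,5,0],[0,0,0,0],[0,0,0,0]]}}

```text
time_s: 10.67
position: [449.1, 110.2, 21.3]
ee_rot: [0.707, 0.707, 0.0, 0.0]
ft_force: [0.3, 1.3, -1.7]
width: 62.0
```

Emit:
{"fn": "arm_command", "kwargs": {"plan": [[0,0,3,0],[0,0,2,0],[0,0,2,0],[0,0,0,0]]}}

```text
time_s: 11.0
position: [448.6, 110.3, 13.4]
ee_rot: [0.707, 0.707, -0.0, -0.0]
ft_force: [-0.1, 0.0, -2.7]
width: 62.2
```

Emit:
{"fn": "arm_command", "kwargs": {"plan": [[0,0,1.5,0],[0,0,1.5,0],[0,0,0,0]]}}

```text
time_s: 11.25
position: [448.5, 110.3, 10.3]
ee_rot: [0.707, 0.707, -0.0, -0.0]
ft_force: [-0.2, 0.1, -1.6]
width: 61.9
```

Emit:
{"fn": "arm_command", "kwargs": {"plan": [[0,-1,1,0],[0,0,1,0],[0,0,0,0]]}}

```text
time_s: 11.5
position: [447.5, 110.3, 8.3]
ee_rot: [0.707, 0.707, -0.0, -0.0]
ft_force: [-0.3, 1.1, -2.1]
width: 62.0
```

Emit:
{"fn": "arm_command", "kwargs": {"plan": [[-1.5,1,1,0],[0,0,1,0],[0,0,0,0]]}}

```text
time_s: 11.75
position: [448.7, 109.0, 7.6]
ee_rot: [0.707, 0.707, 0.0, -0.0]
ft_force: [-11.6, 1.8, 21.0]
width: 62.1
```

Emit:
{"fn": "arm_command", "kwargs": {"plan": [[0,0,1,0],[0,0,1,0],[0,0,0,0]]}}

```text
time_s: 12.0
position: [448.7, 109.0, 7.3]
ee_rot: [0.707, 0.707, 0.0, -0.0]
ft_force: [-24.7, -1.4, 54.9]
width: 62.1
```

Contact at TCP z 7.6 confirms that the underside sits 28 mm above the TCP. I back off 2 mm and release.

Emit:
{"fn": "arm_command", "kwargs": {"plan": [[0,0,-1.5,0],[0,0,-1,0],[0,0,0,0]]}}

```text
time_s: 12.25
position: [448.9, 108.9, 7.5]
ee_rot: [0.707, 0.707, 0.0, 0.0]
ft_force: [-4.7, 0.4, 12.7]
width: 62.0
```

Emit:
{"fn": "arm_command", "kwargs": {"plan": [[0,0,0,0],[0,0,0,0],[0,0,0,0],[0,0,0,0],[0,0,0,0],[0,0,0,0],[0,0,-5,0],[0,0,-20,0],[0,0,-35,0],[0,0,-40,0],[0,0,-40,0],[0,0,-30,0]], "hand": 0}}

```text
time_s: 13.25
position: [448.8, 108.8, 180.7]
ee_rot: [0.707, 0.707, 0.001, 0.001]
ft_force: [0.0, -0.3, 0.4]
width: 85.4
```

Emit:
{"fn": "arm_command", "kwargs": {"plan": [[16,0,-10,0],[16,0,-10,0],[0,0,-5,0],[0,0,0,0],[0,0,0,0]]}}

```text
time_s: 13.67
position: [448.4, 140.5, 201.8]
ee_rot: [0.707, 0.707, -0.0, -0.0]
ft_force: [-0.0, -0.6, -0.2]
width: 85.4
```

```bash
python3 -c "
from h import *
save('c1'); print(telemetry.get_obs()['position'])"
```

```text
[448.34902909 140.27863185 201.42579315]
```

Emit:
{"fn": "arm_command", "kwargs": {"plan": [[20,3,0,0],[35,3,0,0],[35,3,0,0],[35,3,0,0],[35,3,0,0],[35,3,0,0],[35,3,0,0],[25,3,0,0],[10,3,0,0],[0,0,0,0],[0,0,0,0],[0,0,0,0]]}}

```text
time_s: 14.72
position: [475.8, 404.6, 201.5]
ee_rot: [0.707, 0.707, -0.0, 0.0]
ft_force: [-0.2, -0.4, -0.1]
width: 85.4
```

```bash
python3 -c "
from h import *
save('s1'); print(telemetry.get_obs()['position'])
a=load('c1')[0];b=load('s1')[0]
cv2.imwrite('pics/cs.png',np.vstack([a[90:290],b[:290]]))
im,K,C=load('s1')
for n,m in masks(im).items():
    if n in('red','brass','white','blue'):
        m[290:]=0
        for c,st in blobs(m,80): print(n,c,st,ray(c,dict(red=50,white=36,brass=20,blue=4)[n],K,C).round(1))
"
```

```text
[475.79237908 404.58785435 201.87460478]
red [266.2 199.4] [252, 184, 30, 31, 699] [481.8 379.8  50. ]
brass [269.7  93.3] [255, 78, 30, 32, 761] [485.6 490.6  20. ]
brass [266.4 179.7] [244, 168, 46, 34, 470] [482.4 394.6  20. ]
white [265.  188.6] [247, 178, 39, 31, 290] [480.6 388.2  36. ]
blue [266.6 187.3] [223, 147, 88, 85, 3909] [483.  381.2   4. ]
```

View pics/cs.png

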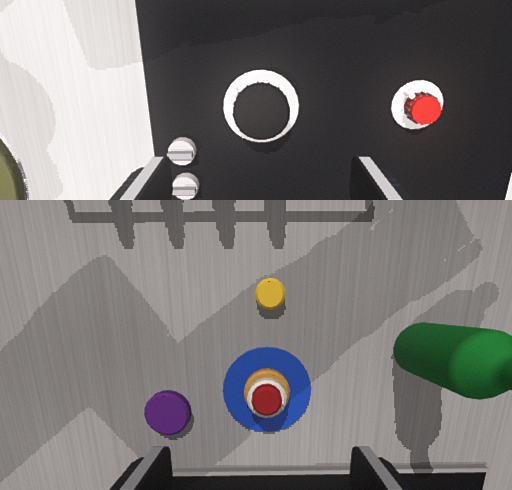

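The black cap sits inside its ring at c1 (261,200). In s1 the stack of red (266,199), white and brass is on the mat at about (482.5,380.5) mm. The yellow (270,93) and purple (167,213) look-alikes stand clear of it. I grasp the red cap.

Emit:
{"fn": "arm_command", "kwargs": {"plan": [[-6,1.7,15,0],[-6,1.7,30,0],[-6,1.7,35,0],[-6,1.6,35,0],[0,0,30,0],[0,0,20,0],[0,0,12,0],[0,0,7,0],[0,0,3.5,0],[0,0,0,0],[0,0,0,0]]}}

```text
time_s: 15.68
position: [482.8, 382.1, 15.8]
ee_rot: [0.707, 0.707, 0.001, 0.0]
ft_force: [-0.3, -1.5, 0.3]
width: 85.6
```

Emit:
{"fn": "arm_command", "kwargs": {"plan": [[0,0,0,0],[0,0,0,0],[0,0,0,0],[0,0,0,0],[0,0,0,0],[0,0,0,0],[0,0,0,0],[0,0,0,0],[0,0,0,0]], "hand": 1, "grip_force": 30}}

```text
time_s: 16.43
position: [482.4, 382.0, 15.0]
ee_rot: [0.707, 0.707, 0.0, 0.0]
ft_force: [-1.6, 0.1, 6.0]
width: 32.4
```

Emit:
{"fn": "arm_command", "kwargs": {"plan": [[0,0,-5,0],[0,0,-15,0],[0,0,-25,0],[0,0,-30,0],[0,0,-25,0],[0,0,-10,0],[0,0,0,0]]}}

```text
time_s: 17.02
position: [483.1, 382.4, 127.0]
ee_rot: [0.707, 0.707, 0.002, 0.0]
ft_force: [-0.0, -0.0, -1.6]
width: 32.0
```

```bash
python3 -c "
from h import *
save('s2'); print(telemetry.get_obs()['position'])
cv2.imwrite('pics/s2c.png',load('s2')[0][100:384,100:420])
"
```

```text
[482.38640771 381.88662204 124.68373854]
```

View pics/s2c.png

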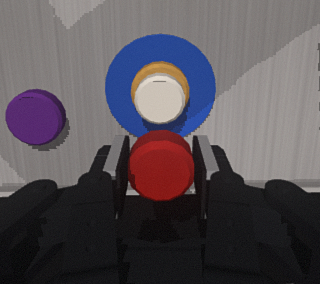

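```bash
python3 -c "
from h import *
im,K,C=load('s2'); p=np.array([482.4,381.9,124.7])
m=masks(im)['red']; b=max(blobs(m),key=lambda x:x[1][4])[1]; print(b)
c=(b[0]+b[2]/2-.5,b[1]+b[3]/2-.5)
for z in(21,27.5,34): print(z,(ray(c,p[2]+z,K,C)-p).round(1))
hsv=cv2.cvtColor(im,cv2.COLOR_BGR2HSV)
w=(hsv[...,1]<90)&(hsv[...,2]>100); w[:160]=0;w[230:]=0;w[:,:230]=0;w[:,300:]=0
s=(w|masks(im)['brass']);s[:150]=0;s[230:]=0
for n,mm in(('white',w),('brass',masks(im)['brass'])):
  for cc,st in blobs(mm,200): 
    c=(st[0]+st[2]/2-.5,st[1]+st[3]/2-.5); print(n,st,ray(c,28 if n=='white' else 11,K,C).round(1))
"
```

```text
[230, 230, 64, 71, 3623]
21 [ 1.2 -8.6 21. ]
27.5 [ 1.1 -5.  27.5]
34 [ 1.1 -1.3 34. ]
white [234, 173, 51, 51, 2044] [482.  375.5  28. ]
brass [244, 42, 40, 44, 761] [486.  490.5  11. ]
brass [231, 161, 58, 42, 748] [482.5 386.8  11. ]
```

Emit:
{"fn": "arm_command", "kwargs": {"plan": [[-20,10,-5,0],[-34,20,-5,0],[-34,20,0,0],[-34,20,0,0],[-34,20,0,0],[-34,20,0,0],[-34,20,0,0],[-34,20,0,0],[-13,5,0,0],[0,0,0,0],[0,0,0,0]]}}

```text
time_s: 17.98
position: [636.6, 110.5, 132.4]
ee_rot: [0.708, 0.707, -0.001, -0.001]
ft_force: [-0.1, 0.6, -1.5]
width: 32.2
```

The red cap sits about 5 mm towards tool -x in the grasp, since its bounding box gives −5. I compensate when placing it.

Emit:
{"fn": "arm_command", "kwargs": {"plan": [[3,0,15,0],[2,0,30,0],[0,0,30,0],[0,0,20,0],[0,0,10,0],[0,0,5,0],[0,0,2,0],[0,0,0,0],[0,0,0,0]]}}

```text
time_s: 18.73
position: [637.9, 116.2, 23.8]
ee_rot: [0.707, 0.707, 0.001, 0.001]
ft_force: [0.5, 0.6, -1.1]
width: 32.3
```

Emit:
{"fn": "arm_command", "kwargs": {"plan": [[0,0,1,0],[0,0,1,0],[0,0,0,0]]}}

```text
time_s: 18.98
position: [637.4, 115.8, 20.8]
ee_rot: [0.707, 0.707, 0.0, 0.0]
ft_force: [0.2, 0.5, -1.4]
width: 32.2
```

Emit:
{"fn": "arm_command", "kwargs": {"plan": [[0,0,1.5,0],[0,0,1.5,0],[0,0,0,0]]}}

```text
time_s: 19.23
position: [637.1, 115.8, 17.1]
ee_rot: [0.707, 0.707, -0.0, -0.0]
ft_force: [-0.4, -0.1, -1.2]
width: 32.4
```

Emit:
{"fn": "arm_command", "kwargs": {"plan": [[0,0,1,0],[0,0,0.5,0],[0,0,0,0]]}}

```text
time_s: 19.48
position: [637.3, 115.8, 15.8]
ee_rot: [0.707, 0.707, -0.0, -0.0]
ft_force: [-0.2, 0.3, -1.3]
width: 32.1
```

Emit:
{"fn": "arm_command", "kwargs": {"plan": [[0,0,1,0],[0,0,0,0]]}}

```text
time_s: 19.65
position: [637.4, 115.8, 15.1]
ee_rot: [0.707, 0.707, 0.0, 0.0]
ft_force: [0.0, 0.4, -0.3]
width: 32.3
```

Emit:
{"fn": "arm_command", "kwargs": {"plan": [[0,0,1,0],[0,0,0,0]]}}

```text
time_s: 19.82
position: [637.5, 115.8, 15.0]
ee_rot: [0.707, 0.707, 0.0, 0.0]
ft_force: [-5.1, -1.5, 9.6]
width: 32.3
```

Emit:
{"fn": "arm_command", "kwargs": {"plan": [[0,0,-0.5,0],[0,0,0,0],[0,0,0,0],[0,0,0,0],[0,0,0,0],[0,0,0,0],[0,0,-5,0],[0,0,-20,0],[0,0,-35,0],[10,0,-40,0],[18,0,-35,0],[0,0,-25,0],[0,0,0,0],[0,0,0,0],[0,0,0,0]], "hand": 0}}

```text
time_s: 21.07
position: [636.9, 143.6, 173.7]
ee_rot: [0.707, 0.707, -0.001, -0.0]
ft_force: [0.3, -0.5, -0.4]
width: 85.1
```

```bash
python3 -c "
from h import *
save('c2'); print(telemetry.get_obs()['position'])
im,K,C=load('c2'); cv2.imwrite('pics/c2c.png',cv2.resize(im[110:290,60:400],None,fx=2,fy=2))
s=im[120:280,200:330]; hsv=cv2.cvtColor(s,cv2.COLOR_BGR2HSV)
m=masks(im)['red']; 
for c,st in blobs(m,200): b=(st[0]+st[2]/2-.5,st[1]+st[3]/2-.5); print(st,b,ray(b,44,K,C).round(1),ray(b,36,K,C).round(1))
r=((hsv[...,1]<70)&(hsv[...,2]>110)).astype(np.uint8)
for c,st in blobs(r,200): print('ring',st); b=(st[0]+200+st[2]/2-.5,st[1]+120+st[3]/2-.5); print(b,ray(b,12,K,C).round(1))
"
```

```text
[636.77261895 143.46359999 173.12686391]
[246, 192, 32, 37, 922] (261.5, 210.0) [637.7 114.2  44. ] [637.7 111.5  36. ]
ring [35, 58, 55, 52, 1277]
(262.0, 203.5) [638.3 110.9  12. ]
```

View pics/c2c.png

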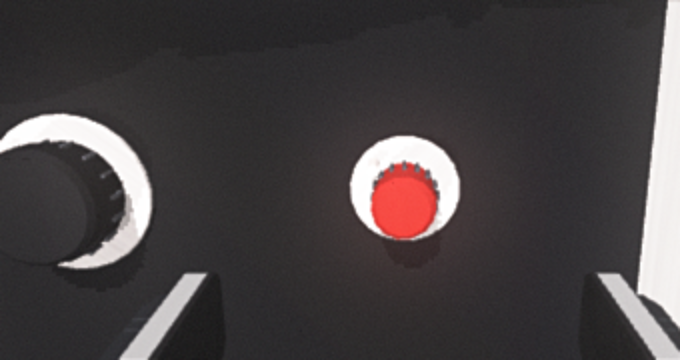

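The red cap is on its burner and is about 2 mm off by my estimate. The white cap is next.

Emit:
{"fn": "arm_command", "kwargs": {"plan": [[20,-13,0,0],[33,-22,0,0],[33,-22,0,0],[33,-22,0,0],[33,-22,0,0],[33,-22,0,0],[33,-21.7,10,0],[16,-10,20,0],[0,0,30,0],[0,0,30,0],[0,0,30,0],[0,0,25,0],[0,0,15,0],[0,0,8,0],[0,0,0,0],[0,0,0,0]]}}

```text
time_s: 22.45
position: [482.6, 377.7, 6.5]
ee_rot: [0.707, 0.707, -0.0, -0.0]
ft_force: [-0.1, -0.5, 0.6]
width: 85.2
```

Emit:
{"fn": "arm_command", "kwargs": {"plan": [[0,0,5,0],[0,0,4,0],[0,0,1,0],[0,0,0,0]]}}

```text
time_s: 22.78
position: [482.5, 377.8, -3.5]
ee_rot: [0.707, 0.707, -0.0, -0.0]
ft_force: [0.2, -0.8, 0.3]
width: 85.5
```

Emit:
{"fn": "arm_command", "kwargs": {"plan": [[0,0,0,0],[0,0,0,0],[0,0,0,0],[0,0,0,0],[0,0,0,0],[0,0,0,0],[0,0,0,0],[0,0,0,0],[0,0,0,0]], "hand": 1}}

```text
time_s: 23.53
position: [482.7, 377.9, -3.0]
ee_rot: [0.707, 0.707, 0.0, 0.0]
ft_force: [-2.2, -0.9, 5.5]
width: 44.2
```

Emit:
{"fn": "arm_command", "kwargs": {"plan": [[0,0,-5,0],[0,0,-15,0],[0,0,-25,0],[0,0,-30,0],[0,0,-30,0],[0,0,-20,0],[0,0,0,0],[0,0,0,0]]}}

```text
time_s: 24.2
position: [482.8, 378.0, 122.4]
ee_rot: [0.707, 0.707, 0.001, 0.0]
ft_force: [-0.5, -0.4, -1.1]
width: 44.3
```

```bash
python3 -c "
from h import *
p=telemetry.get_obs()['position']; save('s3'); print(p)
im,K,C=load('s3'); cv2.imwrite('pics/s3c.png',im[100:340,110:410])
hsv=cv2.cvtColor(im,cv2.COLOR_BGR2HSV); w=(hsv[...,1]<90)&(hsv[...,2]>110); w[:215]=0;w[:,:215]=0;w[:,306:]=0;w[330:]=0
for c,st in blobs(w,500):
    b=(st[0]+st[2]/2-.5,st[1]+st[3]/2-.5); print(st,(ray(b,p[2]+29.5,K,C)-p).round(1),(ray(b,p[2]+36,K,C)-p).round(1))
m=masks(im)['brass']
for c,st in blobs(m,300): b=(st[0]+st[2]/2-.5,st[1]+st[3]/2-.5); print('brass',st,ray(b,10.5,K,C).round(1))
"
```

```text
[482.81893143 378.01800986 122.39843567]
[215, 217, 91, 95, 7202] [-0.3 -2.5 29.5] [-0.3  1.1 36. ]
brass [244, 34, 41, 45, 1347] [485.9 491.2  10.5]
brass [231, 157, 59, 60, 2746] [482.4 378.4  10.5]
```

View pics/s3c.png

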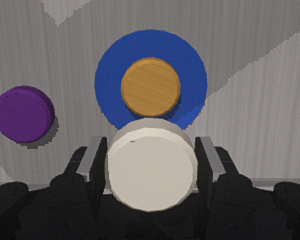

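White is held (crop (150,165)) and brass is left on the mat at (482.4,378.4). I carry white to its burner.

Emit:
{"fn": "arm_command", "kwargs": {"plan": [[-20,-1,0,0],[-38,-2.2,0,0],[-38,-2.2,0,0],[-38,-2.2,0,0],[-38,-2.2,0,0],[-38,-2.2,0,0],[-38,-2.2,0,0],[-38,-2.2,0,0],[-38,-2.2,0,0],[-38,-2.2,0,0],[-38,-2.2,0,0],[-38,-2.2,0,0],[-38,-2.2,0,0],[-38,-2.2,0,0],[-15,-0.9,0,0],[0,0,0,0],[0,0,0,0]]}}

```text
time_s: 25.67
position: [451.3, -151.5, 120.2]
ee_rot: [0.708, 0.706, -0.0, -0.001]
ft_force: [0.7, 0.5, -0.9]
width: 44.3
```

Emit:
{"fn": "arm_command", "kwargs": {"plan": [[0,1,20,0],[0,0,30,0],[0,0,25,0],[0,0,15,0],[0,0,8,0],[0,0,4,0],[0,0,0,0],[0,0,0,0]]}}

```text
time_s: 26.33
position: [453.5, -151.0, 20.1]
ee_rot: [0.707, 0.707, 0.0, 0.0]
ft_force: [0.3, 0.9, -1.7]
width: 44.5
```

Emit:
{"fn": "arm_command", "kwargs": {"plan": [[0,0,1.5,0],[0,0,1,0],[0,0,0,0]]}}

```text
time_s: 26.58
position: [453.3, -151.3, 17.3]
ee_rot: [0.707, 0.707, 0.0, 0.0]
ft_force: [-0.4, 0.5, -0.7]
width: 44.5
```

Emit:
{"fn": "arm_command", "kwargs": {"plan": [[0,-0.5,1.5,0],[0,-0.5,1,0],[0,0,0,0]]}}

```text
time_s: 26.83
position: [451.9, -151.2, 14.3]
ee_rot: [0.707, 0.707, -0.0, -0.0]
ft_force: [-0.5, 0.1, -1.3]
width: 44.4
```

Emit:
{"fn": "arm_command", "kwargs": {"plan": [[0,0,1,0],[0,0,0,0]]}}

```text
time_s: 27.0
position: [452.0, -151.2, 13.4]
ee_rot: [0.707, 0.707, -0.0, -0.0]
ft_force: [-0.4, 0.9, -1.7]
width: 44.7
```

Emit:
{"fn": "arm_command", "kwargs": {"plan": [[0,0,0.8,0],[0,0,0,0]]}}

```text
time_s: 27.17
position: [452.2, -151.2, 13.0]
ee_rot: [0.707, 0.707, 0.0, 0.0]
ft_force: [-2.5, 0.3, 5.3]
width: 44.5
```

Contact at z 13. I release, rise and check.

Emit:
{"fn": "arm_command", "kwargs": {"plan": [[0,0,0,0],[0,0,0,0],[0,0,0,0],[0,0,0,0],[0,0,0,0],[0,0,0,0],[0,0,-5,0],[0,0,-20,0],[0,0,-35,0],[10,0,-40,0],[18,0,-35,0],[5,0,-25,0],[0,0,0,0],[0,0,0,0],[0,0,0,0]], "hand": 0}}

```text
time_s: 28.42
position: [451.7, -118.2, 172.0]
ee_rot: [0.707, 0.707, -0.0, -0.0]
ft_force: [-0.3, -0.1, -0.2]
width: 85.5
```

```bash
python3 -c "
from h import *
p=telemetry.get_obs()['position']; save('c3'); print(p)
im,K,C=load('c3'); cv2.imwrite('pics/c3c.png',cv2.resize(im[110:270,180:360],None,fx=3,fy=3))
"
```

```text
[ 451.7010952  -118.18793607  172.00920563]
```

Emit:
{"fn": "arm_command", "kwargs": {"plan": [[20,1,0,0],[38,2.2,0,0],[38,2.2,0,0],[38,2.2,0,0],[38,2.2,0,0],[38,2.2,0,0],[38,2.2,0,0],[38,2.2,0,0],[38,2.2,0,0],[38,2.2,0,0],[38,2.2,0,0],[38,2.2,0,0],[38,2.2,0,0],[20,2.2,0,0],[0,0,0,0],[0,0,0,0]]}}

```text
time_s: 29.8
position: [481.2, 378.0, 170.5]
ee_rot: [0.707, 0.708, -0.002, -0.0]
ft_force: [-0.2, -0.9, -0.4]
width: 85.3
```

View pics/c3c.png

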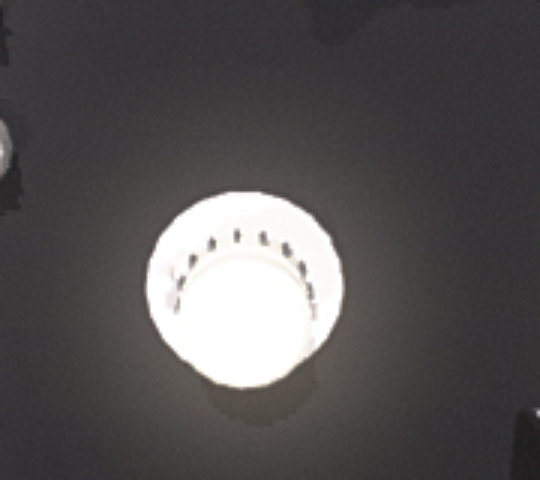

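White sits on its head, symmetric in its ring at crop (245,320). Now brass.

Emit:
{"fn": "arm_command", "kwargs": {"plan": [[0,1,20,0],[0,0,35,0],[0,0,38,0],[0,0,35,0],[0,0,25,0],[0,0,15,0],[0,0,8,0],[0,0,0,0],[0,0,0,0]]}}

```text
time_s: 30.55
position: [483.1, 377.3, -2.8]
ee_rot: [0.707, 0.707, 0.0, 0.0]
ft_force: [0.2, 1.1, 1.0]
width: 85.4
```

Emit:
{"fn": "arm_command", "kwargs": {"plan": [[1,0,7,0],[0,0,6,0],[0,0,4,0],[0,0,0,0]]}}

```text
time_s: 30.88
position: [482.3, 378.6, -21.1]
ee_rot: [0.707, 0.707, -0.001, -0.0]
ft_force: [-0.1, 0.3, -0.0]
width: 85.7
```

Emit:
{"fn": "arm_command", "kwargs": {"plan": [[0,0,0,0],[0,0,0,0],[0,0,0,0],[0,0,0,0],[0,0,0,0],[0,0,0,0],[0,0,0,0],[0,0,0,0],[0,0,0,0]], "hand": 1, "grip_force": 40}}

```text
time_s: 31.63
position: [482.8, 379.0, -19.5]
ee_rot: [0.707, 0.707, 0.0, 0.0]
ft_force: [-2.5, -1.8, 6.8]
width: 54.2
```

Emit:
{"fn": "arm_command", "kwargs": {"plan": [[0,0,-5,0],[0,0,-15,0],[0,0,-25,0],[0,0,-30,0],[0,0,-35,0],[0,0,-30,0],[0,0,0,0],[0,0,0,0]]}}

```text
time_s: 32.3
position: [483.2, 379.2, 121.5]
ee_rot: [0.707, 0.707, 0.002, 0.0]
ft_force: [-0.3, 0.5, -2.6]
width: 53.9
```

```bash
python3 -c "
from h import *
p=telemetry.get_obs()['position']; save('s4'); print(p)
im,K,C=load('s4'); m=masks(im)['brass']
for c,st in blobs(m,500):
    b=(st[0]+st[2]/2-.5,st[1]+st[3]/2-.5); print(st,(ray(b,p[2]+30.5,K,C)-p).round(1),(ray(b,p[2]+37,K,C)-p).round(1))
"
```

```text
[483.22622023 379.20061169 121.54182466]
[243, 36, 41, 45, 1272] [ 0.9 91.4 30.5] [ 0.9 90.5 37. ]
[204, 205, 114, 113, 10026] [-0.1 -0.3 30.5] [-0.1  3.2 37. ]
```

Emit:
{"fn": "arm_command", "kwargs": {"plan": [[-18,5,0,0],[-34,10.2,0,0],[-34,10.2,0,0],[-34,10.2,0,0],[-34,10.2,0,0],[-34,10.2,0,0],[-34,10.2,0,0],[-34,10.2,0,0],[-34,10.2,0,0],[-34,10.2,0,0],[-34,10.2,0,0],[-34,10.2,0,0],[-34,10.2,0,0],[-34,10.2,0,0],[-34,10.2,0,0],[-34,10.2,0,0],[0,0,0,0],[0,0,0,0],[0,0,0,0]]}}

```text
time_s: 33.93
position: [640.0, -148.8, 118.0]
ee_rot: [0.707, 0.707, -0.001, -0.001]
ft_force: [-0.5, -0.1, -2.1]
width: 54.0
```

Emit:
{"fn": "arm_command", "kwargs": {"plan": [[-1,0,20,0],[0,0,30,0],[0,0,25,0],[0,0,15,0],[0,0,7,0],[0,0,2,0],[0,0,0,0],[0,0,0,0]]}}

```text
time_s: 34.6
position: [641.3, -149.9, 22.0]
ee_rot: [0.707, 0.707, 0.0, 0.001]
ft_force: [0.2, -0.1, -1.5]
width: 54.2
```

Emit:
{"fn": "arm_command", "kwargs": {"plan": [[0,0,2,0],[0,0,1,0],[0,0,0,0]]}}

```text
time_s: 34.85
position: [640.8, -150.2, 18.0]
ee_rot: [0.707, 0.707, 0.0, 0.0]
ft_force: [-0.8, 0.3, -2.2]
width: 54.2
```

Emit:
{"fn": "arm_command", "kwargs": {"plan": [[0,0,2,0],[0,0,1.5,0],[0,0,0,0]]}}

```text
time_s: 35.1
position: [640.5, -150.2, 13.8]
ee_rot: [0.707, 0.707, -0.0, -0.0]
ft_force: [0.1, 0.8, -2.3]
width: 54.2
```

Emit:
{"fn": "arm_command", "kwargs": {"plan": [[0,0,1,0],[0,0,0,0]]}}

```text
time_s: 35.27
position: [640.6, -150.2, 13.0]
ee_rot: [0.707, 0.707, -0.0, -0.0]
ft_force: [-0.0, 0.2, -2.0]
width: 54.1
```

Emit:
{"fn": "arm_command", "kwargs": {"plan": [[0,0,1,0],[0,0,0,0]]}}

```text
time_s: 35.43
position: [640.8, -150.2, 12.6]
ee_rot: [0.707, 0.707, 0.0, 0.0]
ft_force: [-1.7, 0.1, 2.1]
width: 53.9
```

Contact. I release, rise and go to a central viewpoint above the hob.

Emit:
{"fn": "arm_command", "kwargs": {"plan": [[0,0,0.3,0],[0,0,0,0],[0,0,0,0],[0,0,0,0],[0,0,0,0],[0,0,0,0],[0,0,0,0],[0,0,-5,0],[0,0,-20,0],[0,0,-35,0],[10,0,-40,0],[18,0,-35,0],[5,0,-25,0],[0,0,0,0],[0,0,0,0],[0,0,0,0]], "hand": 0}}

```text
time_s: 36.77
position: [640.3, -117.2, 171.2]
ee_rot: [0.707, 0.707, -0.0, -0.0]
ft_force: [-0.3, -0.3, -0.1]
width: 85.2
```

```bash
python3 -c "
from h import *
p=telemetry.get_obs()['position']; save('c4'); print(p)
"
```

```text
[ 640.32545949 -117.23150296  171.16041876]
```

Emit:
{"fn": "arm_command", "kwargs": {"plan": [[15,-10,-10,0],[33,-22,-10,0],[33,-22,-10,0],[33,-22,-10,0],[33,-20,-10,0],[0,0,0,0],[0,0,0,0],[0,0,0,0]]}}

```text
time_s: 37.48
position: [544.7, 29.3, 220.9]
ee_rot: [0.707, 0.707, -0.001, -0.0]
ft_force: [0.1, 0.5, 0.3]
width: 85.3
```

```bash
python3 -c "
from h import *
p=telemetry.get_obs()['position']; save('f1'); print(p)
a=load('c4')[0]; b=load('f1')[0]; 
cv2.imwrite('pics/fin.png',np.hstack([cv2.resize(b[:300],(500,293)),cv2.resize(a[130:270,190:330],(293,293))]))
"
```

```text
[544.7002189   29.34671101 220.9494385 ]
```

View pics/fin.png

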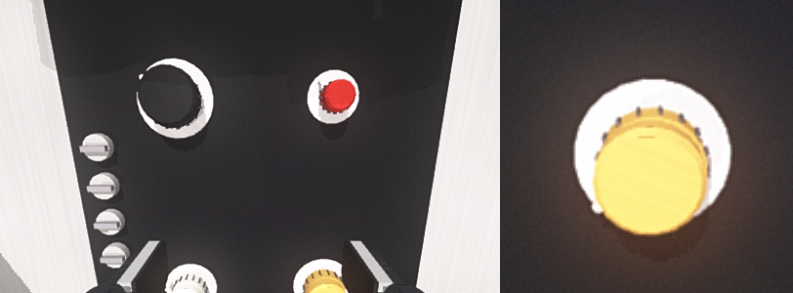

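```bash
python3 - <<'E'
from h import *
# each: ring outline (z=12) vs cap top outline (side edge z=49); camera nearly overhead
for t,n,box in(('c1','L',(205,140,310,240)),('f1','L',(135,55,225,145)),('f1','m',(310,65,375,130)),('c4','M',(215,160,300,250)),('c2','m',(225,165,300,245))):
    im,K,C=load(t); x0,y0,x1,y1=box; s=im[y0:y1,x0:x1]; h,sa,v=cv2.split(cv2.cvtColor(s,cv2.COLOR_BGR2HSV))
    ring=((sa<70)&(v>110)).astype(np.uint8)
    hull=cv2.convexHull(cv2.findNonZero(ring)); e=cv2.fitEllipse(hull); rc=np.array(e[0])+[x0,y0]
    rp=ray(rc,12,K,C)[:2]
    if n=='L': top=cv2.morphologyEx(((cv2.drawContours(np.zeros_like(ring),[hull],-1,1,-1)==1)&(v<80)).astype(np.uint8),cv2.MORPH_OPEN,np.ones((15,15)))
    elif n=='m': top=(((h<8)|(h>172))&(sa>150)&(v>140)).astype(np.uint8)
    else: top=((h>10)&(h<30)&(sa>90)&(v>150)).astype(np.uint8)
    st=max(blobs(top),key=lambda q:q[1][4])[1]; pr=dict(L=32,M=28,m=17)[n]
    # far edge of silhouette (bottom row, and column away from camera) belongs to cap's z=49 edge
    c=np.array([st[0]+st[2]/2-.5+x0, st[1]+st[3]/2-.5+y0])
    yf=ray((c[0],st[1]+st[3]-.5+y0),49,K,C)[1]+pr; yn=ray((c[0],st[1]-.5+y0),36,K,C)[1]-pr
    xl=ray((st[0]-.5+x0,c[1]),49,K,C)[0]+pr; xr=ray((st[0]+st[2]-.5+x0,c[1]),49,K,C)[0]-pr
    print(t,n,"ring",rp.round(1),"cap y from far edge %.1f near %.1f; x from left %.1f right %.1f"%(yf,yn,xl,xr),st)
E
```

```text
c1 L ring [448.3 108.9] cap y from far edge 113.0 near 109.5; x from left 451.8 right 447.0 [30, 34, 54, 55, 2456]
f1 L ring [448.  109.1] cap y from far edge 109.9 near 110.8; x from left 450.6 right 453.2 [7, 12, 63, 63, 3161]
f1 m ring [638.4 110.8] cap y from far edge 110.6 near 111.8; x from left 633.2 right 636.1 [19, 16, 35, 34, 862]
c4 M ring [ 641.7 -149.4] cap y from far edge -150.3 near -145.8; x from left 642.1 right 641.2 [20, 22, 55, 60, 2598]
c2 m ring [638.4 110.8] cap y from far edge 112.9 near 114.7; x from left 638.6 right 636.8 [21, 27, 32, 37, 921]
```

All caps are within about 3 mm of their burner centres. The arm is clear, so I hand in.

```bash
python3 -c "
from h import *
print(arm.job_done(), telemetry.get_obs()['time_s'])"
```

```text
the job is handed in; nothing more can be done
the job is handed in; nothing more can be done
```

I put all four caps on the burners of their own size and colour and handed the job in after about 38 s of the 109 s allowed. I took them in the order black, red, white, brass. The gripper was open and clear of everything at the end.

**Final checks:**
- **Position:** fitting cap edges against the burner rings put black, red and brass about 1–3 mm from centre. Single edge readings differed by up to about 5 mm. I judged white only by eye, and it looked symmetric in its ring.
- **Flatness:** every cap met its burner at the expected height when lowered, and the pictures showed them lying flat.
- **Bystanders and look-alikes:** the arm kept well clear of the bottle, the jar and the yellow and purple look-alikes. I did not take a last picture of them.

**What disagreed or went wrong:**
- **Missed first grasp:** the fingers shut above the black cap without touching it. In the pictures the fingertips sit about 26 mm behind the stated tool point, so I gripped correspondingly deeper from then on.
- **Hard press:** the black cap was pressed onto its burner with about 55 N at the wrist for a moment. That is under the 120 N wrist limit and went through the fingers and cap, so I don't expect it to break the 40 N arm and gripper-body limit. I could not check that limit directly.

I viewed 13 pictures.

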